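Open the medicine box's lock and hold the key turned

ROBOT

A 6-joint arm with a two-finger parallel gripper is mounted at the origin on a cart in front of the work surface, level with it; the furniture and walls round the work are solid. World frame = base frame: x ahead of the robot, y to its left, z up, the work surface at z = 0. Lengths are in m, angles in degrees, forces in N, time in s.
With the tool pointing down it reaches from about 0.35 to 0.8 m from the base axis. Payload 7.3 kg.
Tool frame: the origin (TCP) lies at the very end of the fingers, on their centre line; the grasp point (between the pads) lies 19 mm behind it (arm.hold_point_z is the distance from the TCP to the grasp point, in m); z points along the fingers, y is the line along which they close (so a half turn about z gives the same grasp; the last joint's range is limited). The gripper opens to 85 mm and grips with 20 to 120 N. Pads are 22 mm wide; open, the fingers measure 114 mm over their backs; the gripper's body (76 mm by 85 mm) begins 54 mm behind the grasp point. The pads swing forward as they close: fully open they stand 13 mm farther back than shut.
Start: joints at [-74.255, 19.595, 87.324, -0, 73.075, -8.365], TCP at [0.214, -0.479, 0.231] pointing down, gripper open.
Joint ranges: [-145.02, 145.02], [-44.19, 115.74], [2.07, 154.8], [-57.11, 237.11], [16.16, 152.29], [-177.93, 177.93]. Speed limits (degrees/s): [147.25, 147.25, 180, 180, 180, 180].

INTERFACE

Orientations are given as a 3x3 rotation matrix whose columns are the frame's x, y, z axes.
In Python, from bench import arm, effector, inverse_kinematics, eyes gives the robot as it stands. Calls block until the motion is done:
- arm.reach(position, orientation): joint-space move of the TCP to a pose.
- arm.move_l(position, rot=None, rate=0.15): straight line of the TCP; rot=None keeps the orientation; rate is the mean speed in m/s.
- arm.move_j(angles): joint-space move.
- effector.grip(opening, effort=None): finger opening in m; effort is the grip in N (None keeps the last); returns when the fingers have stopped.
- arm.dwell(seconds).
- inverse_kinematics(position, orientation): joint angles nearest the present ones, or None.
- arm.sense(): the state.
- eyes.snapshot(name): name is "scene" or "top" or "wrist"; returns a dict with "image" (420x560x3 uint8, red, green, blue), "z_map" (420x560 float32, m along the optical axis (not along the pixel's ray), 0 where there is no reading), "fx", "fy", "cx", "cy" (pixels), "k1" (the pictures are not rectified: a ray, as slopes to the right and down, at radius r is drawn at 1 + k1 r^2 times it, then the intrinsics apply), "R" (3x3) and "t" (3): a world point X has camera coordinates R X + t. Camera axes: x right, y down, z forward; pixel columns grow to the right and rows downward; lengths in m; the calibration is good to about 2 mm. A picture is of the moment at which its call begins.
A pose or a line that the arm cannot do raises arm.MotionError and nothing moves.
- arm.sign_off(): hands the job in; it is judged then, once.
The state is a dict: "time": time; "qpos": joint angles; "qd": joint speeds; "tau": joint torques, N m; "position": TCP position; "ee_rot": TCP orientation; "contact_force": force on the tool from outside, world axes, zero at the start; "ft_torque": the same for the moment, N m; "gripper_width": finger opening in m; "finger_force": force on a finger pad.
Only numpy, scipy, OpenCV 4.12 (cv2) and the standard library are available. Lean on these libraries where they do the work, as an engineer would, in place of code of your own. Each camera call takes 0.05 s, during which the arm holds its last target. There are 200 camera calls.

TASK

Unlock the medicine box on the worktop and keep it unlocked for me: slide the dust cover on its lid fully open, take the key with the flat bow out of the wooden key block, push it fully home in the keyhole past the sticky pins, and turn it clockwise (seen from above) a quarter turn to its stop. The lock springs back when let go, so finish while still holding the key turned in the lock; do not let go. Leave the other key and everything else where it is.

Things in the scene. Friction and masses are not known exactly. Their poses are not given: they have to be found in the camera images.
- lock_box: Grey-painted steel medicine box, fixed: 130 mm (its x, front to back) x 220 mm (its y) x 60 mm high, origin under its centre at worktop level, z up; the flat lid top is 60 mm above it. Two aluminium rails, 6 mm high, run along y on the lid at x = +-23.5 mm; the steel dust cover slides between them. Seen from its front, +y is to the left.
- keyhole (a point): Keyhole centre in the lid top, box point (0, -45, 60) mm, axes of the box. A slot 21 mm along y, 7 mm along x, 2 mm chamfer, in a 6 mm fixed plate; the turning plug is below, so the key turns only when 23 mm or more of its 30 mm are in. Two sprung, sticky pins reach 4 mm into the keyway ends, 17 and 23 mm deep; passing them takes about 10 N down, small turns to and fro help.
- plug (a joint): Turning lock plug under the keyhole (keyway 21 x 6.2 mm): 0 = rest, keyway in line with the slot; grows clockwise seen from above to a rigid stop at 1.5 rad (about a quarter turn). A return spring (0.06 N m at 0, 0.15 N m at the stop) turns it back when the key is let go. By the play of the blade the plug lags the key by about 0.2 rad.
- dust_cover (a joint): Position in m of the sliding steel dust cover on the lid: near 0 it covers the keyhole, it slides to the box's +y, 0.060 = fully open (rigid stop). Moves against about 1.5 N of friction and stays where it is left.
- cover_grip (a point): Centre of the top of the black upright grip of the dust cover, a block 24 mm (box x) x 12 mm (box y) x 20 mm high; its top is 24.5 mm above the lid. It moves with the cover. The cover plate is 75 mm long along y, 36 mm wide, 3 mm thick; the grip stands 30 mm to the +y side of the plate's middle.
- key_block: Light wooden block that holds the keys, fixed to the worktop: 120 mm (its x) x 56 mm (its y) x 45 mm high, origin under its centre. Two sockets in its top, 36 mm deep, 21 x 11 mm, at x = -30 and +30 mm; either key may stand in either.
- lock_key: Key of the box, plain steel, about 60 g, upright and loose in a socket of the block, tip down. Origin on its axis at the underside of its round collar (18 mm across, 3 mm thick), which rests on the block; z up along the key. Above it a 7 mm stem, then the flat bow, 8 mm thick (key x) x 28 mm wide (key y), from 18 to 46 mm. Fully home, the collar rests on the lid, origin at the keyhole.
- key_bow (a point): Centre of the flat bow of the box key, 32 mm above the key's origin.
- key_tip (a point): Lower end of the box key, 30 mm below its origin. The flat blade, 4 mm thick (key x) x 18 mm wide (key y), reaches from 14 to 30 mm below the origin, tapered over the last 8 mm, under a thin round shank (4.4 mm). It fits the slot either way round, its width along the box's y.
- square_key: The other key, plain steel, with a thick square shaft (8.5 mm) and a round knob head, 26 mm across, 19 to 37 mm above its collar; it does not fit the box. Origin at the underside of its collar. To be left in its socket.
- mug: White mug with handle, 82 mm across, 91 mm high, origin under its centre, standing behind. Bystander.
- lemon: Lemon, 71 x 53 x 51 mm, standing behind the box. Bystander.
- tin: Small round food tin, 75 mm across, 58 mm high, standing behind the box. Bystander.
- spice: Spice jar with red cap, 45 mm across, 106 mm high, standing behind. Bystander.
- garlic: Garlic bulb, 56 mm, between the box and the back. Bystander.
- teaspoon: Steel teaspoon, 132 x 26 x 9 mm, lying at the front edge. Bystander.

How it is judged (in metres and radians):
On the way, in this order (a step that is already met when the one before it is completed fails the run):
1. the dust cover is fully open (within 8 mm of its stop) (value of joint dust_cover above 0.052 m), for 0.2 s.
2. the box key is fully home in the lock, not yet turned (z of lock_key in the frame of keyhole below 0.005 m and horizontal distance between lock_key and keyhole below 0.005 m and angle between lock_key's own z axis and vertical below 0.12 rad and value of joint plug below 0.5 rad), for 0.1 s.
3. the key, still home, has turned the plug at least 1.2 rad clockwise (z of lock_key in the frame of keyhole below 0.005 m and horizontal distance between lock_key and keyhole below 0.005 m and angle between lock_key's own z axis and vertical below 0.12 rad and value of joint plug above 1.2 rad), for 0.4 s.
At the end, for the whole second after the job is handed in: The fingers hold the key (more than 3 N) in the lock: collar within 5 mm of the lid and within 5 mm of the keyhole's centre, key upright within 7 degrees, plug held turned by more than 1.2 rad, dust cover still open (more than 50 mm) (all of step 3 and value of joint dust_cover above 0.05 m and contact force between the fingers and lock_key above 3 N); the arm keeps its last pose, push and grip.
It fails at once if the other key is pulled about (moved more than 20 mm) (distance of square_key from where it was at the start of the episode above 0.02 m).
It fails at once if a bystander (mug, lemon, tin, spice jar, garlic, teaspoon) is displaced by more than 30 mm (distance of any of mug, lemon, tin, spice, garlic, teaspoon from where it was at the start of the episode above 0.03 m).
It also fails if it takes over 56 s, if anything falls off the work surface, if the arm or the gripper's body presses on something with over 40 N, if the wrist force passes 120 N, or if a joint passes its speed limit or range.

## Working session

There is one attempt and no reset: what is moved stays moved. The work goes in short steps, each a Python script; the robot and the scene stay as the last script left them, time stands still between calls to the robot, and variables do not carry over. Pictures are saved under pics/ and viewed, at most 10 in all, crops included, and the job is handed in when it is done.

```bash
ls; mkdir -p pics; python3 - <<'E'
from bench import arm, effector, eyes
import cv2,numpy as np
s=arm.sense(); print(s['time'],s['position'],s['contact_force'],arm.hold_point_z)
for n in ("scene","top"):
    d=eyes.snapshot(n); cv2.imwrite(f"pics/{n}0.png",d["image"][:,:,::-1]); np.savez(f"pics/{n}0.npz",**d)
    print(n,d['fx'],d['fy'],d['cx'],d['cy'],d['k1'],-np.array(d['R']).T@d['t'],np.array(d['R'])[2])
E
```

```text
pics
0.0 [ 0.21438006 -0.47879362  0.23063343] [ 0.42828377 -0.695407   -0.22459982] 0.0187
scene 527.8843267420287 527.8843267420287 280.306213646976 212.2899778830417 -0.11198799905968068 [-0.12173548  0.65102237  0.58130321] [ 0.58196112 -0.69420582 -0.42355582]
top 395.1197246498329 395.1197246498329 277.8293985518449 211.47103999690086 -0.09479009971790507 [ 0.42075111 -0.13808694  0.91815821] [ 0.18726916  0.00831873 -0.98227341]
```

View pics/scene0.png

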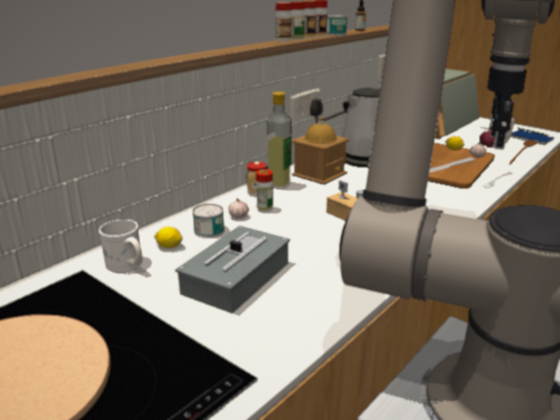

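View pics/top0.png

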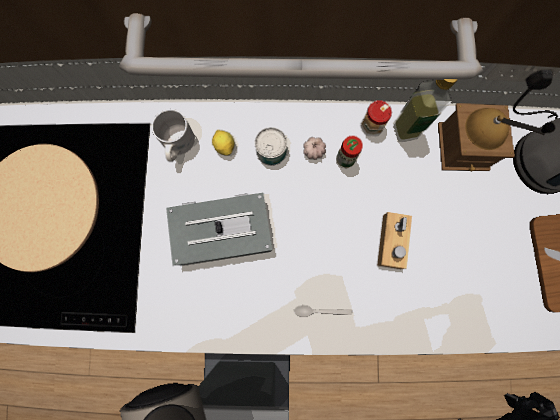

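The scene picture is partly blocked by the arm. The top picture shows the box around (220,229), its grip at (219,228), and the key block around (395,241). The flat-bow key is at about (401,225) and the knob key at (399,252). Next I'll get coarse positions and then move the wrist camera over both objects.

```bash
cat > h.py <<'E'
import numpy as np,cv2
from bench import arm, effector, eyes, inverse_kinematics
def ray(d,uv):
    p=(np.atleast_2d(uv).astype(float)-[d['cx'],d['cy']])/[d['fx'],d['fy']]
    q=p.copy()
    for _ in range(20): q=p/(1+d['k1']*(q**2).sum(1,keepdims=True))
    R=np.array(d['R']); return -R.T@np.array(d['t']), np.c_[q,np.ones(len(q))]@R
def plane(d,uv,z):
    c,r=ray(d,uv); return c+r*((z-c[2])/r[:,2])[:,None]
def tri(obs):   # [(d,uv)...] -> point, residual
    A=np.zeros((3,3));b=np.zeros(3);L=[]
    for d,uv in obs:
        c,r=ray(d,uv); r=r[0]/np.linalg.norm(r[0]); P=np.eye(3)-np.outer(r,r); A+=P;b+=P@c;L.append((c,P))
    X=np.linalg.solve(A,b); return X,[np.linalg.norm(P@(X-c)) for c,P in L]
def down(deg):  # tool y axis at angle deg in world xy, z down
    a=np.radians(deg); y=np.array([np.cos(a),np.sin(a),0]); z=np.array([0,0,-1.]); return np.c_[np.cross(y,z),y,z]
def snap(n,f):
    d=eyes.snapshot(n); cv2.imwrite(f"pics/{f}.png",d["image"][:,:,::-1]); np.savez(f"pics/{f}.npz",**d); return d
def load(f): return dict(np.load(f"pics/{f}.npz"))
E
python3 - <<'E'
from h import *
d=load("top0")
def depthz(uv):
    u,v=uv; z=np.median(d['z_map'][v-1:v+2,u-1:u+2]); c,r=ray(d,uv); return c+r[0]*z
for n,uv,z in (("grip",(219,226),.0845),("lidTL",(168,208),.06),("lidTR",(268,194),.06),("lidBL",(173,265),.06),("lidBR",(272,250),.06),("bow",(401,223),.09),("knob",(399,252),.08),("blkTL",(386,213),.045),("blkTR",(411,214),.045),("blkBL",(380,266),.045),("blkBR",(405,269),.045)):
    print(n,plane(d,uv,z)[0].round(4),depthz(uv).round(4))
w=eyes.snapshot("wrist"); s=arm.sense(); R=s['ee_rot']
print("cam in tool",R.T@(-np.array(w['R']).T@w['t']-s['position'])); print("cam axes in tool\n",(R.T@np.array(w['R']).T).round(3),w['fx'])
print(R.round(3),s['qpos'])
E
```

```text
grip [ 0.5466 -0.0056  0.0845] [ 0.5466 -0.0056  0.0845]
lidTL [0.5894 0.1148 0.06  ] [0.5893 0.1147 0.0603]
lidTR [ 0.6238 -0.1084  0.06  ] [ 6.379e-01 -1.063e-01  3.000e-04]
lidBL [0.4631 0.0959 0.06  ] [0.4631 0.0959 0.0597]
lidBR [ 0.499  -0.1192  0.06  ] [ 5.044e-01 -1.179e-01  2.000e-04]
bow [ 0.5566 -0.3947  0.09  ] [ 0.5576 -0.3966  0.084 ]
knob [ 0.4955 -0.3908  0.08  ] [ 0.4953 -0.3902  0.082 ]
blkTL [ 0.5866 -0.3753  0.045 ] [ 0.591  -0.3815  0.0218]
blkTR [ 0.5849 -0.4327  0.045 ] [ 0.5934 -0.4479 -0.    ]
blkBL [ 0.4674 -0.3577  0.045 ] [ 0.4693 -0.3666  0.0097]
blkBR [ 0.461  -0.4135  0.045 ] [ 4.631e-01 -4.277e-01 -1.000e-04]
cam in tool [ 0.07776166  0.00054939 -0.14230188]
cam axes in tool
 [[-0.    -0.953 -0.303]
 [ 1.    -0.     0.   ]
 [-0.    -0.303  0.953]] 367.5685271359335
[[ 0.913  0.408 -0.   ]
 [ 0.408 -0.913  0.001]
 [ 0.    -0.001 -1.   ]] [-7.42575715e+01  1.96256495e+01  8.73630399e+01  6.12260320e-04
  7.30736954e+01 -8.36513404e+00]
```

```bash
python3 - <<'E'
from h import *
R=down(-81.2)
arm.reach([0.50,-0.36,0.2],R); snap("wrist","k1")
arm.move_l([0.50,-0.43,0.2],rate=.25); snap("wrist","k2")
arm.reach([0.54,-0.06,0.2],R); snap("wrist","b1")
arm.move_l([0.54,0.03,0.2],rate=.25); snap("wrist","b2")
print(arm.sense()['time'],arm.sense()['qpos'])
a=[cv2.imread(f"pics/{n}.png") for n in("k1","k2","b1","b2")]
cv2.imwrite("pics/m1.png",cv2.resize(np.vstack([np.hstack(a[:2]),np.hstack(a[2:])]),(800,600),interpolation=cv2.INTER_AREA))
E
```

```text
3.8667 [-5.00717949e+00  2.27973036e+01  8.76475377e+01 -2.55889832e-02
  6.95563515e+01  7.62317807e+01]
```

View pics/m1.png

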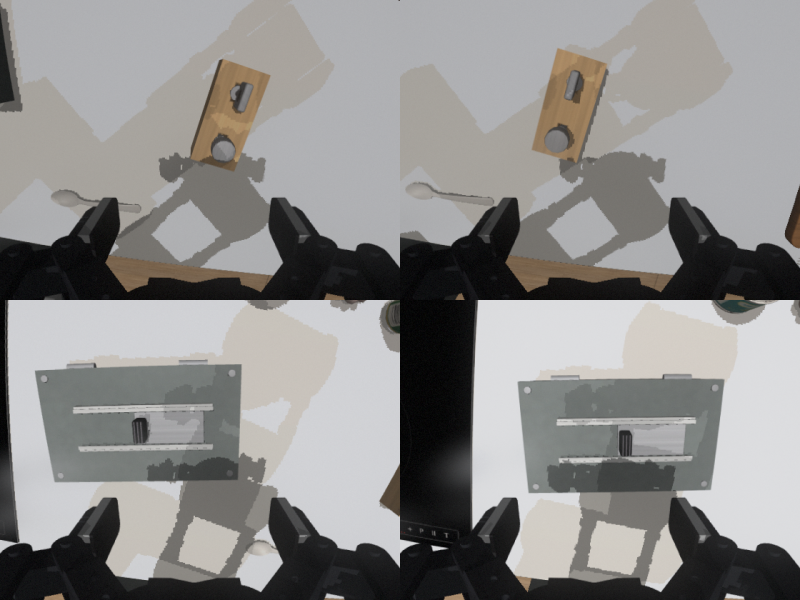

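The mosaic shows the block with the flat bow at full-size pixels ≈(337,136) in k1 and (242,119) in k2. The black grip is at ≈(195,182) in b1 and (316,199) in b2, and the lid corners and screws are clear. I'll enlarge crops of these to segment the top faces.

```bash
python3 - <<'E'
from h import *
def crop(n,u,v,h=50): 
    return cv2.resize(cv2.imread(f"pics/{n}.png")[v-h*3//4:v+h*3//4,u-h:u+h],(400,300),interpolation=cv2.INTER_NEAREST)
cv2.imwrite("pics/m2.png",np.vstack([np.hstack([crop("k1",330,160),crop("k2",235,150)]),np.hstack([crop("b1",195,182),crop("b2",316,199)])]))
E
```

```text
(no output)
```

View pics/m2.png

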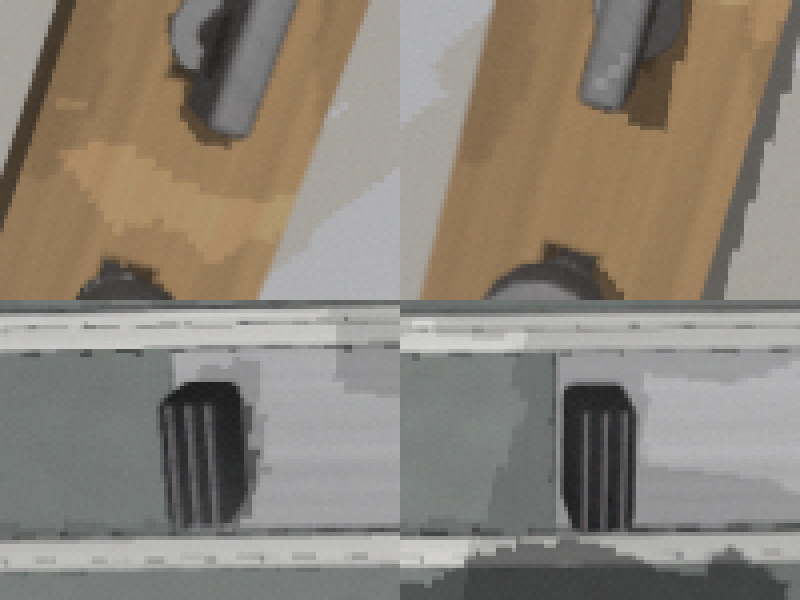

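Grip top centre is ≈(192,186) in b1 and (317,202) in b2, with the ridged face visible. The bow top is a bright bar cut off by my crop, so I'll re-crop it centred. In the same step I'll compute the lid frame from the corners.

```bash
python3 - <<'E'
from h import *
def crop(n,u,v,h=24): 
    return cv2.resize(cv2.imread(f"pics/{n}.png")[v-h:v+h,u-h:u+h],(400,400),interpolation=cv2.INTER_NEAREST)
cv2.imwrite("pics/m3.png",np.hstack([crop("k1",338,136),crop("k2",242,118)]))
print("grip",tri([(load("b1"),(192,186)),(load("b2"),(317,202))]))
# lid by colour: grey-green (G>R), box contour
for n in("b1","b2"):
    d=load(n); im=d['image'].astype(int); hsv=cv2.cvtColor(d['image'],cv2.COLOR_RGB2HSV)
    m=((im[...,1]-im[...,0])>6).astype(np.uint8); m[330:]=0
    m=cv2.morphologyEx(m,cv2.MORPH_CLOSE,np.ones((25,25))); m=cv2.morphologyEx(m,cv2.MORPH_OPEN,np.ones((9,9)))
    c=max(cv2.findContours(m,0,2)[0],key=cv2.contourArea)
    q=cv2.approxPolyDP(cv2.convexHull(c),8,True)[:,0]
    P=plane(d,q,.06); print(n,q.tolist(),"\n",P[:,:2].round(4).tolist())
    r=cv2.minAreaRect(plane(d,c[:,0],.06)[:,:2].astype(np.float32)*1000); print(r)
E
```

```text
grip (array([ 0.54731954, -0.00305026,  0.0870102 ]), [np.float64(0.0008494758797050801), np.float64(0.0008494758797050662)])
b1 [[324, 113], [322, 212], [196, 252], [111, 252], [67, 200], [54, 100], [288, 92]] 
 [[0.6101, -0.0908], [0.5333, -0.1041], [0.4825, -0.0064], [0.4709, 0.066], [0.5118, 0.1039], [0.5907, 0.1142], [0.6209, -0.0616]]
((545.8900146484375, 2.0825576782226562), (127.72761535644531, 213.5201873779297), 9.787321090698242)
b2 [[369, 117], [369, 160], [264, 240], [180, 265], [170, 116]] 
 [[0.6126, -0.0341], [0.5806, -0.0414], [0.502, 0.0295], [0.4681, 0.0968], [0.5904, 0.1143]]
((540.9275512695312, 30.534408569335938), (127.21673583984375, 155.1215362548828), 9.632240295410156)
```

View pics/m3.png

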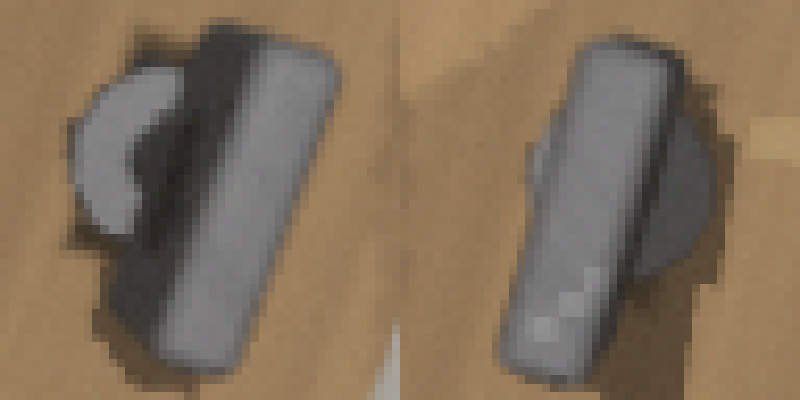

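The bow top-face end midpoints are k1 (350,118)/(338,155) and k2 (245,100)/(235,139), from corner reads in the crop. I'll triangulate the bow from those, then open the cover.

```bash
python3 - <<'E'
from h import *
k1,k2=load("k1"),load("k2")
f=lambda o,p:(np.array(o)+np.array(p)/8.3333-.5)
a,ra=tri([(k1,f((314,112),(302,54))),(k2,f((218,94),(228,48)))])
b,rb=tri([(k1,f((314,112),(198,362))),(k2,f((218,94),(142,371)))])
print(a.round(4),b.round(4),ra,rb,"mid",((a+b)/2).round(4),"len",np.linalg.norm(a-b),"yaw",np.degrees(np.arctan2(*(a-b)[[1,0]])))
R=down(-80.8); by=np.array([np.cos(np.radians(99.2)),np.sin(np.radians(99.2)),0])
effector.grip(.045,40)
arm.reach([.547,-.0045,.12],R); arm.move_l([.547,-.0045,.069],rate=.1)
print(arm.sense()['contact_force'])
effector.grip(0,40); s=arm.sense(); print("w",s['gripper_width'],s['contact_force'],s['finger_force'])
p0=s['position'].copy()
arm.move_l(p0+by*.056,rate=.06); s=arm.sense(); f0=s['contact_force']; print(f0)
for k in range(57,66):
    arm.move_l(p0+by*k*.001,rate=.02); s=arm.sense(); print(k,(s['contact_force']@by).round(2),s['position'].round(4))
    if s['contact_force']@by < -10: break
effector.grip(.03); arm.dwell(.2); arm.move_l(s['position']+[0,0,.06]); 
print(arm.sense()['time'])
E
```

```text
[ 0.5697 -0.4037  0.0911] [ 0.5438 -0.4002  0.092 ] [np.float64(0.0002910900339483114), np.float64(0.000291090033948498)] [np.float64(6.342978436652246e-05), np.float64(6.342978436638344e-05)] mid [ 0.5568 -0.4019  0.0916] len 0.026153160486541354 yaw -7.709828188402197
[0.34800466 0.79368966 0.24490538]
w 0.010909461293422008 [0.31799413 1.49852671 5.62143775] 42.24511384963989
[-2.96288192 -0.34452215  5.51567943]
57 -1.76 [0.5378 0.0523 0.0698]
58 -4.9 [0.5378 0.0524 0.0698]
59 -9.51 [0.5378 0.0524 0.0698]
60 -13.93 [0.5378 0.0525 0.0697]
8.9917
```

```bash
python3 - <<'E'
from h import *
R=down(-80.8)
arm.reach([.545,-.02,.15],R); snap("wrist","h1")
arm.move_l([.545,-.09,.15],rate=.25); snap("wrist","h2")
print(arm.sense()['time'])
a=[]
for n,y in (("h1",-.02),("h2",-.09)):
    d=load(n); X=np.array([.552,-.0485,.06]); c=np.array(d['R'])@X+d['t']; q=c[:2]/c[2]; q=q*(1+d['k1']*(q@q)); u,v=int(q[0]*d['fx']+d['cx']),int(q[1]*d['fy']+d['cy']); print(n,u-40,v-30,d['z_map'][v-10:v+10,u-10:u+10].mean())
    a.append(cv2.resize(d['image'][v-30:v+30,u-40:u+40,::-1],(400,300),interpolation=cv2.INTER_NEAREST))
b=[cv2.resize(load(n)['image'][:,:,::-1],(400,300),interpolation=cv2.INTER_AREA) for n in("h1","h2")]
cv2.imwrite("pics/m4.png",np.vstack([np.hstack(a),np.hstack(b)]))
E
```

```text
9.925
h1 273 181 0.24847183
h2 170 165 0.2468582
```

View pics/m4.png

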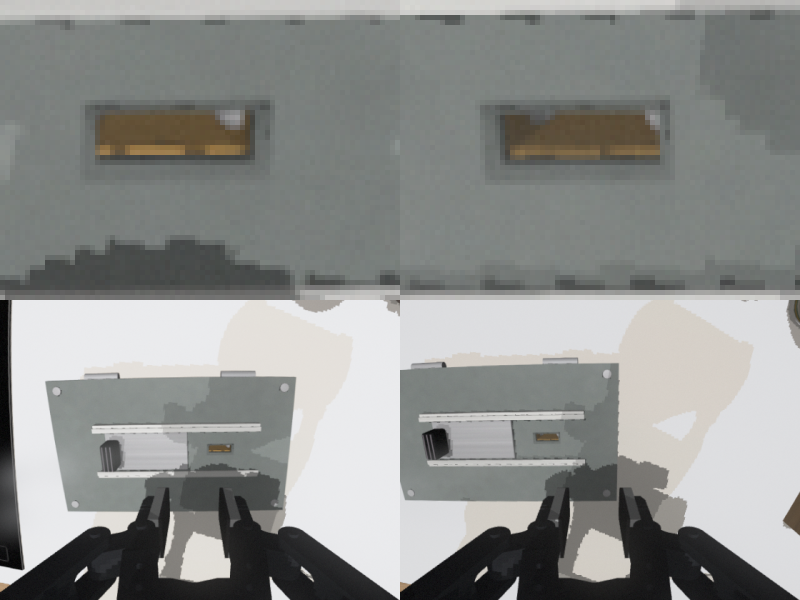

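Both h1 and h2 crops show the open keyhole: the chamfer rectangle centre is at pixel ≈(308,208.5) in h1 and (205,192.5) in h2. The cover is clear of it. I'll triangulate the keyhole, and take the yaw from the lid screws and the rail edge.

```bash
python3 - <<'E'
from h import *
h1,h2=load("h1"),load("h2")
K,r=tri([(h1,(273+176.5/5-.5,181+28-.5)),(h2,(170+177/5-.5,165+28-.5))]); print("keyhole",K.round(4),r)
g=lambda P:np.degrees(np.arctan2(*(P[0]-P[1])[[1,0]]))
print("screw yaw",g(plane(h1,[(57*1.4,92*1.4),(285*1.4,87.5*1.4)],.06)),g(plane(h1,[(72*1.4,203*1.4),(275*1.4,204*1.4)],.06)))
for n,d in(("h1",h1),("h2",h2),("b1",load("b1")),("b2",load("b2"))):
    # rails: bright edge against lid; take rail mask near lid
    im=d['image']; c0=(np.array(d['R'])@np.array([.552,-.0485,.06])+d['t'])
    for side in(1,-1):
        pts=[]
        for s in np.linspace(-.02,.07,40):
            prof=[];by=np.array([-.161,.987]);bx=np.array([.987,.161])
            ts=np.arange(.0155,.022,.0004)*side
            for t in ts:
                X=np.r_[K[:2]+by*s+bx*t,.0605]; c=np.array(d['R'])@X+d['t']; q=c[:2]/c[2]; q=q*(1+d['k1']*(q@q))
                prof.append((q*d['fx']+[d['cx'],d['cy']]))
            v=cv2.remap(im[...,0].astype(np.float32),np.float32(prof)[:,0][:,None],np.float32(prof)[:,1][:,None],1)[:,0]
            if 0<(v>140).argmax() : pts.append((s,ts[(v>140).argmax()]))
        if len(pts)>8:
            p=np.array(pts); l=cv2.fitLine(np.float32(p),cv2.DIST_HUBER,0,.001,.001)[:,0]; 
            print(n,side,len(pts),"yaw",99.27-np.degrees(l[1]/l[0]),"off",l[3]-l[1]/l[0]*l[2])
w=arm.sense(); 
for y in(-98,82): 
    for p,nm in(([.556,-.402,.15],"key"),):
        print(y,inverse_kinematics(p,down(y)))
kh=np.r_[K[:2],.12]
for y in (-80.8,99.2,9.2,-170.8,-7.7-90,-7.7+90): print(y,inverse_kinematics(kh,down(y)))
E
```

```text
keyhole [ 0.5534 -0.0444  0.0593] [np.float64(5.040161844805899e-05), np.float64(5.0401618447938125e-05)]
screw yaw 99.96296064438366 98.94656497276009
h1 1 22 yaw 99.27 off 0.0167
h2 1 23 yaw 99.483925 off 0.017160967
h2 -1 23 yaw 99.89347 off -0.020816473
b1 1 9 yaw 99.27 off 0.017099999
b1 -1 15 yaw 99.7637 off -0.020514034
b2 1 11 yaw 100.66754 off 0.017903468
b2 -1 14 yaw 99.48275 off -0.021271195
-98 [-4.22610704e+01  4.03814404e+01  6.49151295e+01 -2.54444375e-14
  7.47034301e+01  5.57389296e+01]
82 [-4.22610704e+01  4.03814404e+01  6.49151295e+01 -2.54444375e-14
  7.47034301e+01 -1.24261070e+02]
-80.8 [-1.24938462e+01  2.90539351e+01  9.12902719e+01 -2.54444375e-14
  5.96557929e+01  6.83061538e+01]
99.2 [-1.24938462e+01  2.90539351e+01  9.12902719e+01 -2.54444375e-14
  5.96557929e+01 -1.11693846e+02]
9.2 [-1.24938462e+01  2.90539351e+01  9.12902719e+01 -2.54444375e-14
  5.96557929e+01 -2.16938462e+01]
-170.8 [-1.24938462e+01  2.90539351e+01  9.12902719e+01 -2.54444375e-14
  5.96557929e+01  1.58306154e+02]
-97.7 [-1.24938462e+01  2.90539351e+01  9.12902719e+01 -2.54444375e-14
  5.96557929e+01  8.52061538e+01]
82.3 [-1.24938462e+01  2.90539351e+01  9.12902719e+01 -2.54444375e-14
  5.96557929e+01 -9.47938462e+01]
```

Keyhole: (0.5534,-0.0444), height 0.0593 against 0.060 expected. Box +y is at about 99.5°. Bow top height is 0.0916 against 0.091 expected. All of these agree with the given sizes, so I'll take the key.

```bash
python3 - <<'E'
from h import *
R=down(-97.7); p=np.array([.5568,-.4019,.058])
effector.grip(.04,60)
arm.reach(p+[0,0,.07],R); arm.move_l(p,rate=.1); print(arm.sense()['contact_force'])
effector.grip(0,80); s=arm.sense(); print(s['gripper_width'],s['finger_force'],s['contact_force'],s['time'])
arm.move_l(p+[0,0,.01],rate=.03); print(arm.sense()['contact_force'])
arm.move_l(p+[0,0,.11],rate=.15); print(arm.sense()['contact_force'],arm.sense()['gripper_width'])
arm.reach([.5534,-.0444,.16],down(9.5)); print(arm.sense()['time'])
arm.move_l([.5534,-.0444,.113],rate=.1); s=arm.sense(); print(s['position'],s['contact_force'],s['ft_torque'],s['time'])
a=snap("wrist","i1")['image'][...,::-1]; b=snap("scene","i2")['image'][...,::-1]
cv2.imwrite("pics/m5.png",np.hstack([cv2.resize(a[120:420,130:430],(400,400)),cv2.resize(b[190:310,160:280],(400,400))]))
E
```

```text
[0.51544095 0.55952849 0.28129851]
0.006960744729227289 78.23606014251709 [-0.74375521  0.69476613  4.16938507] 12.6167
[ 0.55998583 -0.21634697 -0.25559768]
[-0.01673282  0.13879174 -1.39826289] 0.006844985208976266
15.2583
[ 0.5537169  -0.0447996   0.11322753] [ 0.16063804 -0.0721311  -0.03777321] [ 6.47688896e-05 -5.92891355e-02  2.01600656e-02] 15.875
```

View pics/m5.png

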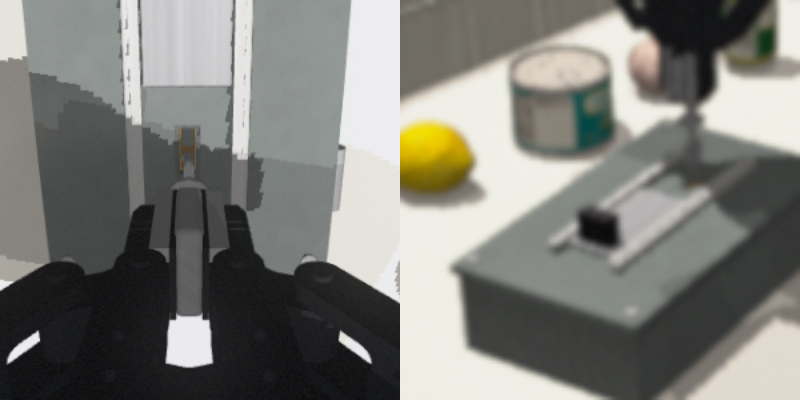

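The key hangs upright in the fingers, with the keyhole slot just ahead of its tip at crop (189,147). The two are laterally aligned and parallel. Next is a force-guarded descent.

```bash
python3 - <<'E'
from h import *
R=down(9.5); z=.113
while z>.0905:
    z-=.0025; arm.move_l([.5534,-.0444,z],R,rate=.03); s=arm.sense(); f=s['contact_force']
    print(round(z,4),s['position'].round(4),f.round(1),s['ft_torque'].round(2))
    if np.linalg.norm(f)>6: break
print(s['time'])
E
```

```text
0.1105 [ 0.5534 -0.0444  0.1107] [ 0.1  0.2 -0. ] [-0.01  0.03 -0.02]
0.108 [ 0.5533 -0.0443  0.1078] [-0.1  0.6 -0.6] [-0.03  0.06  0.  ]
0.1055 [ 0.5533 -0.0444  0.1053] [-1.   0.3 -0.5] [ 0.04  0.05 -0.01]
0.103 [ 0.5533 -0.0444  0.1028] [-0.3 -0.1  0.2] [0.02 0.07 0.02]
0.1005 [ 0.5533 -0.0444  0.1003] [-0.1  0.1 -1.3] [-0.02 -0.01  0.03]
0.098 [ 0.5533 -0.0444  0.0978] [-0.2  0.9 -0.8] [ 0.02  0.02 -0.02]
0.0955 [ 0.5532 -0.0443  0.0953] [-0.2  0.1 -1.8] [ 0.06 -0.    0.  ]
0.093 [ 0.5532 -0.0443  0.0928] [-0.7  0.  -0.6] [ 0.15 -0.01 -0.01]
0.0905 [ 0.5533 -0.0443  0.0903] [-0.   0.7 -0.8] [ 0.23 -0.02  0.01]
18.225
```

```bash
python3 - <<'E'
from h import *
z=.0905
while z>.0715:
    z-=.0015; P=[.5534,-.0444,z]
    arm.move_l(P,down(9.5),rate=.03); s=arm.sense(); f=s['contact_force']
    if f[2]>5:
        for a in(4,-4,0): arm.move_l(P,down(9.5+a),rate=.1)
        s=arm.sense()
    print(round(z,4),s['position'].round(4),f.round(1),s['contact_force'].round(1),s['ft_torque'].round(2),round(s['time'],2))
    if s['contact_force'][2]>25 or np.hypot(*f[:2])>15: break
E
```

```text
0.089 [ 0.5534 -0.0444  0.0889] [ 0.6  1.4 -1.9] [ 0.6  1.4 -1.9] [ 0.23 -0.04  0.01] 18.48
0.0875 [ 0.5535 -0.0443  0.0875] [ 0.3  2.6 -0.6] [ 0.3  2.6 -0.6] [ 0.39 -0.09  0.02] 18.73
0.086 [ 0.5535 -0.044   0.086 ] [-0.3  3.7 -1.4] [-0.3  3.7 -1.4] [ 0.83 -0.11  0.01] 18.98
0.0845 [ 0.5536 -0.0437  0.0846] [0.9 5.6 1.2] [0.9 5.6 1.2] [ 1.23 -0.22  0.02] 19.23
0.083 [ 0.5522 -0.0435  0.0832] [-0.9  7.8  5. ] [-3.6  5.6  5.6] [1.23 0.84 0.01] 20.27
0.0815 [ 0.5521 -0.0429  0.0816] [-1.7  8.9  3.9] [-1.7  8.9  3.9] [2.02 0.35 0.04] 20.52
0.08 [ 0.5519 -0.0425  0.0798] [-3.6 10.3  6.8] [-3.7 10.1  4.7] [2.17 0.72 0.04] 21.56
0.0785 [ 0.5519 -0.0428  0.078 ] [-3.1 10.   5.2] [-1.9  7.6  1.5] [ 1.78  0.39 -0.02] 22.6
0.077 [ 0.5525 -0.0432  0.0767] [-1.1  6.2  0.2] [-1.1  6.2  0.2] [1.45 0.14 0.09] 22.85
0.0755 [ 0.5533 -0.0436  0.076 ] [-0.7  6.1  5.7] [-1.   6.3  5.6] [ 1.38  0.25 -0.02] 23.89
0.074 [ 0.5539 -0.0439  0.0742] [ 1.3  4.5 -2.8] [ 1.3  4.5 -2.8] [ 1.16 -0.48 -0.06] 24.14
0.0725 [ 0.5541 -0.044   0.0738] [-0.9  6.2  9.5] [-0.8  5.9 13.3] [1.18 0.2  0.06] 25.18
0.071 [ 0.5542 -0.0441  0.0738] [-4.9  5.4 19.3] [-5.5  6.8 21.4] [ 1.14  0.95 -0.  ] 26.23
```

The key bottomed out firmly at TCP z 0.0738, against 0.073 expected, so it is home. I'll relieve the side load and then turn it in guarded steps.

```bash
python3 - <<'E'
from h import *
P=np.array([.554,-.0432,.0713])
arm.move_l(P,down(9.5),rate=.03); arm.dwell(.3); s=arm.sense(); print(s['position'].round(4),s['contact_force'].round(1),s['ft_torque'].round(2),s['time'])
for a in range(10,91,10):
    arm.move_l(P,down(9.5-a),rate=.1); s=arm.sense(); y=s['ee_rot'][:,1]
    print(a,round(9.5-np.degrees(np.arctan2(y[1],y[0])),1),s['position'].round(4),s['contact_force'].round(1),s['ft_torque'].round(2),round(s['qpos'][5],1),round(s['time'],2))
    if np.linalg.norm(s['contact_force'])>45: break
E
```

```text
[ 0.5543 -0.0438  0.0738] [-5.6  2.1 20.8] [ 0.25  1.16 -0.  ] 26.775
10 10.0 [ 0.5544 -0.0439  0.0738] [-6.   1.2 18.9] [ 0.26  1.14 -0.04] -11.8 27.1
20 20.0 [ 0.5544 -0.044   0.0738] [-5.   1.1 20. ] [0.05 1.17 0.03] -1.8 27.43
30 30.0 [ 0.5544 -0.0442  0.0738] [-5.6  0.1 20.2] [-0.01  1.22  0.06] 8.2 27.75
40 40.0 [ 0.5544 -0.0443  0.0738] [-5.6  0.1 18.5] [-0.08  1.29  0.03] 18.2 28.07
50 50.0 [ 0.5543 -0.0444  0.0738] [-5.8  0.1 19.9] [-0.25  1.31  0.05] 28.2 28.4
60 60.0 [ 0.554  -0.044   0.0738] [-7.6  0.8 19.3] [0.16 1.47 0.08] 38.2 28.73
70 70.0 [ 0.554  -0.044   0.0738] [-6.7  1.  20.1] [0.13 1.36 0.07] 48.2 29.05
80 80.0 [ 0.554  -0.044   0.0738] [-6.6  0.7 20.8] [0.03 1.4  0.07] 58.2 29.38
90 90.0 [ 0.5541 -0.0441  0.0738] [-7.2  0.2 20.8] [0.01 1.41 0.05] 68.2 29.7
```

```bash
python3 - <<'E'
from h import *
P=np.array([.554,-.0432,.0713])
for a in (93,95,97,99,101,103):
    arm.move_l(P,down(9.5-a),rate=.1); arm.dwell(.15); T=[]
    for _ in range(8): arm.dwell(.01); s=arm.sense(); T.append(s['ft_torque'][2])
    print(a,s['position'].round(4),s['contact_force'].round(1),np.mean(T).round(3),s['finger_force'],s['gripper_width'],round(s['time'],2))
    if np.mean(T)>.35: break
a=snap("wrist","e1")['image'][...,::-1]; b=snap("scene","e2")['image'][...,::-1]
cv2.imwrite("pics/m6.png",np.hstack([cv2.resize(a[120:420,130:430],(400,400)),cv2.resize(b[190:310,160:280],(400,400))]))
E
```

```text
93 [ 0.554  -0.0442  0.0738] [-7.3 -0.4 20.8] 0.138 81.59403204917908 0.0068227363393194435 30.17
95 [ 0.554  -0.0442  0.0738] [-6.6  0.2 20.2] 0.164 81.63505554199219 0.00673428387127319 30.63
97 [ 0.554  -0.0442  0.0738] [-7.4  1.  21.7] 0.173 81.62185549736023 0.00672405315951542 31.1
99 [ 0.554  -0.0442  0.0738] [-6.2 -0.3 20.3] 0.186 81.61027193069458 0.006924954108389394 31.57
101 [ 0.554  -0.0442  0.0738] [-6.9 -1.2 20.4] 0.364 81.63982629776001 0.006771651809814768 32.03
```

View pics/m6.png

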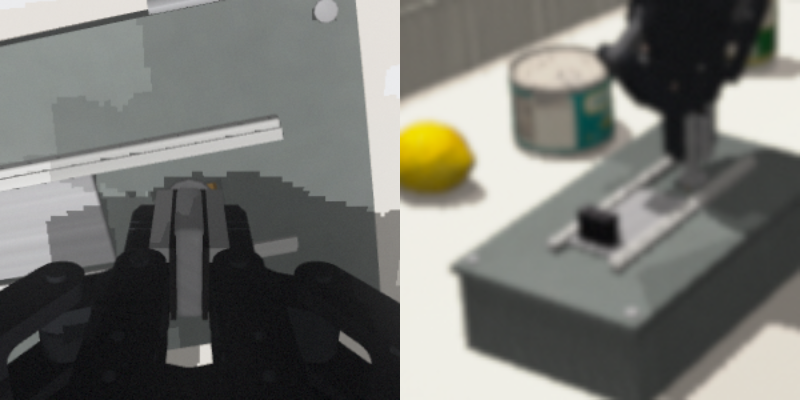

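The picture shows the key held at crop (188,220), down in the lock, with the cover still open. The torque rose through the spring value (about 0.17 N m) to 0.36 N m, so the plug is at its stop. I'm handing the job in.

```bash
python3 -c "
from bench import arm
arm.dwell(.5); print(arm.sign_off()); print(arm.sense()['time'])"
```

```text
the job is handed in; nothing more can be done
None
the job is handed in; nothing more can be done
```

The dust cover is fully open, and the flat-bow key is home and turned clockwise to its stop, still held at about 80 N; I handed the job in at about 33 s of the 56 s, and no verdict was shown.

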